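# Turn the round-sample leaf of the glaze binder

### The arm

A 6-joint arm with a two-finger parallel gripper is mounted at the origin on the work surface. World frame = base frame: x ahead of the robot, y to its left, z up, the work surface at z = 0. Lengths are in mm, angles in rad, forces in N, time in s.
With the tool pointing down it reaches from about 375 to 900 mm from the base axis. Payload 3.1 kg.
Tool frame: the origin (TCP) lies at the very end of the fingers, on their centre line; the grasp point (between the pads) lies 19 mm behind it; z points along the fingers, y is the line along which they close (so a half turn about z gives the same grasp; the last joint's range is limited). The gripper opens to 85 mm and grips with 20 to 120 N. Pads are 22 mm wide; open, the fingers measure 114 mm over their backs; the gripper's body (76 mm by 85 mm) begins 54 mm behind the grasp point. The pads swing forward as they close: fully open they stand 13 mm farther back than shut.
Start: joints at [-1.308, 0.527, 1.433, -0, 1.181, -0.178], TCP at [267.248, -564.956, 231.31] pointing down, gripper open.
Joint ranges: [-3.08, 3.08], [-0.75, 2.2], [0.22, 2.44], [-1.43, 4.57], [0, 2.65], [-2.85, 2.85]. Speed limits (rad/s): [2.79, 2.79, 3.14, 3.14, 3.14, 3.14].

### API

Orientations are given as a rotation vector (axis times angle).
In Python, from bench import arm gives the robot as it stands.
- The arm moves only by the tool drive_tool, never from a script. Its argument "deltas" is a list of rows, each a list of 2 entries, a list of its own where there are three numbers: the shift along the tool's x, y, z each as a share of 750 mm, from -1 to 1, then the turn about the tool's z as a share of pi rad, from -1 to 1. A call has 1 to 5 rows; each row is the pose to reach, as a shift and turn from the pose commanded when the call began, along the tool's axes at that moment, turning the shorter way round; what a row does not reach only later rows make up. A row lasts 1/10 s, in which the tool goes at most 50 mm and 8.59 degrees, less where a joint would pass 70% of its speed; a pose out of reach is approached as far as the arm can. A call with a number of a shift or a turn outside -1 to 1 is refused whole. A call with a gripper value outside its range is refused whole. "jaw" is the opening, from -1 (shut) to 1 (fully open), so that 0 is half open, set as the call begins (left out, the last holds). The fingers move at their own pace and stop on an object; the grip force is fixed at half the most. Time passes only in rows, so rows that repeat a pose let the fingers close. It gives the time, the measured TCP pose, the force, the opening and the grip force at its end, in the units of the state.
- arm.read_state(): the state, without advancing time (a new reading comes with each control period).
- arm.grab_frame(name): name is "side" or "top" or "wrist"; returns (picture, depth): 384x512x3 uint8, blue, green, red; 384x512 float32, mm along the optical axis (not along the pixel's ray), 0 where there is no reading.
- arm.camera_info(name): a dict with "fx", "fy", "cx", "cy" (pixels), "distortion" ([k1, k2, p1, p2, k3] as OpenCV has them; the pictures are not rectified), "xyz" and "rotation" of the camera in the world. Camera axes: x right, y down, z forward; pixel columns grow to the right and rows downward; lengths in mm; the calibration is good to about 2 mm. A picture is of the moment at which its call begins: read the wrist's pose just before it. camera_info takes no time and is no camera call; for the wrist camera it gives the pose at the moment of the call.
- arm.hand_in(): hands the job in; it is judged then, once.
The state is a dict: "clock": time; "joint_positions": joint angles; "qd": joint speeds; "joint_efforts": joint torques, N m; "eef_pos": TCP position; "eef_rot": TCP orientation; "ft_force": force on the tool from outside, world axes, zero at the start; "moment": the same for the moment, N m; "gripper_width": finger opening in mm; "grip_force": force on a finger pad.
Only numpy, scipy, OpenCV 4.12 (cv2) and the standard library are available. Lean on these libraries where they do the work, as an engineer would, in place of code of your own. Each camera call takes 0.05 s, during which the arm holds its last target. There are 200 camera calls.

### The job

On the pottery shop's counter lies an open ring binder of glaze samples, with two stiff half-leaves side by side on its rings. Take the leaf that carries the round glaze sample by its pull tab and turn it over the rings until it lies flat on the other side, showing its back. Lay it down rather than letting it drop, and leave the leaf with the square sample lying where it is.

Things in the scene. Friction and masses are not known exactly. Their poses are not given: they have to be found in the camera images.
- leaf_round (a joint): The leaf to turn: stiff 6 mm plywood, 94 mm along the spine, 9 to 115 mm off the ring axis, round blue glaze sample (74 mm) on its front, two narrow strips on its back; about 90 g. Value in rad: 0 = flat on the side where it starts (robot's right, -y, at binder yaw 0), pi/2 = upright, pi = flat on the other side, back up. Turns freely about the level ring axis; let go, it falls.
- round_tab (a point): Grip point on the round-sample leaf's pull tab (26 mm wide along the spine, 8 mm thick, from the middle of the leaf's free edge to 161 mm off the ring axis): mid width and thickness, 143 mm off the axis, 28 mm out from the leaf's edge. 42 mm above the counter when flat; only the 4 mm cover lies below. Turns with the leaf; x along the spine, at the start y points to the rings, z up.
- round_hinge (a point): Point on the ring axis (the leaves' hinge line) straight in line with that tab, 42 mm above the counter; it keeps its place. Rings rise 18 mm above it. The binder is fixed, open, covers 215 mm along the spine by 360 mm; boards 39 mm high fill both sides from 12 to 107 mm off the axis. Its place and yaw (up to 15 degrees) vary, and the two leaves may swap places.
- leaf_square (a joint): The other leaf, to be left alone: same board, tab and back, but a square blue glaze sample 68 mm wide on its front. It lies beside the first on the same side, its middle 100 mm away along the spine, one way or the other. Value in rad as for the first: 0 = flat where it starts.

How it is judged (in metres and radians):
At the end, for the whole second after the job is handed in: The leaf with the round sample lies flat on the far side of the rings, back face up (within about 11 degrees of flat) and at rest; the leaf with the square sample lies flat where it started (within 10 degrees) (value of joint leaf_round above 2.95 rad and velocity of joint leaf_round between -0.1 and 0.1 rad/s and value of joint leaf_square below 0.18 rad); the robot touches nothing.
It fails at once if the leaf with the square sample is lifted by more than 30 degrees (value of joint leaf_square above 0.52 rad).
It fails at once if the turned leaf is let drop or flung: it turns faster than 6 rad/s, as when it falls by more than some 50 mm at the tab (velocity of joint leaf_round above 6 rad/s or velocity of joint leaf_round below -6 rad/s).
It also fails if it takes over 40 s, if anything falls off the work surface, if the arm or the gripper's body presses on something with over 40 N, if the wrist force passes 120 N, or if a joint passes its speed limit or range.

## Working session

There is one attempt and no reset: what is moved stays moved. The work goes in short steps, Python scripts to look and compute and a tool call to move; the robot and the scene stay as the last step left them, time stands still between calls to the robot, and variables do not carry over. Pictures are saved under pics/ and viewed, at most 10 in all, crops included, and the job is handed in when it is done.

Besides the shell and the picture viewer there is one more tool, called after "Request:" as a command line: name --argument value ..., lists and objects as JSON in quotes. drive_tool: Moves the arm, as the interface text tells. Its arguments: {"type":"object","properties":{"deltas":{"type":"array","items":{"type":"array"}},"jaw":{"type":"number"}},"required":["deltas"]}

```bash
mkdir -p pics; ls; python3 - <<'E'
from bench import arm
import cv2,numpy as np
s=arm.read_state();print(s)
for n in("top","side"):
    p,d=arm.grab_frame(n);cv2.imwrite(f"pics/{n}0.png",p);np.save(f"pics/{n}0.npy",d)
    print(n,arm.camera_info(n))
print(arm.camera_info("wrist"))
a=cv2.imread("pics/top0.png");b=cv2.imread("pics/side0.png")
cv2.imwrite("pics/both0.png",cv2.resize(np.vstack([a,b]),(400,600)) if 0 else cv2.resize(np.hstack([a,b]),(800,300)))
E
```

```text
pics
{'clock': 0.0, 'joint_positions': array([-1.30751709e+00,  5.28492762e-01,  1.43393375e+00, -5.10316256e-06,
        1.18143011e+00, -1.78504760e-01]), 'qd': array([ 1.70353239e-03, -3.17750950e-04, -7.16851717e-05, -1.61741486e-03,
        1.57037768e-04, -8.03056373e-05]), 'joint_efforts': array([-4.07634270e-04, -4.42353272e+01, -1.78023309e+01, -1.70141980e-04,
        8.55043007e-03, -6.02997886e-06]), 'eef_pos': array([ 267.04659537, -564.25383713,  230.3073077 ]), 'eef_rot': array([-3.06305204e+00, -6.87830492e-01,  1.57986180e-04]), 'ft_force': array([0.02670443, 0.32608143, 0.56658741]), 'moment': array([ 0.01400249,  0.02143703, -0.02219305]), 'grip_force': 0.0, 'gripper_width': 85.3912349386162}
top {'fx': 404.4330965361859, 'fy': 404.4330965361859, 'cx': 251.0718819249933, 'cy': 197.40032551862626, 'distortion': array([-0.08348285,  0.        ,  0.        ,  0.        ,  0.        ]), 'xyz': array([515.13577067, -31.17468255, 733.07559409]), 'rotation': array([-2.16732175,  2.18571516, -0.15758673])}
side {'fx': 436.68236457289703, 'fy': 436.68236457289703, 'cx': 266.2375830453454, 'cy': 181.63953013810539, 'distortion': array([-0.05770935,  0.        ,  0.        ,  0.        ,  0.        ]), 'xyz': array([531.94548635, 389.39201075, 567.18840808]), 'rotation': array([-0.17803649,  2.87982468, -1.13412334])}
{'fx': 284.5316432102587, 'fy': 284.5316432102587, 'cx': 256.67386198329336, 'cy': 190.71096733923366, 'distortion': array([-0.0443829,  0.       ,  0.       ,  0.       ,  0.       ]), 'xyz': array([ 334.61544697, -532.65153109,  373.73107577]), 'rotation': array([ 2.43887205, -1.54277061, -0.22967736])}
```

View pics/top0.png

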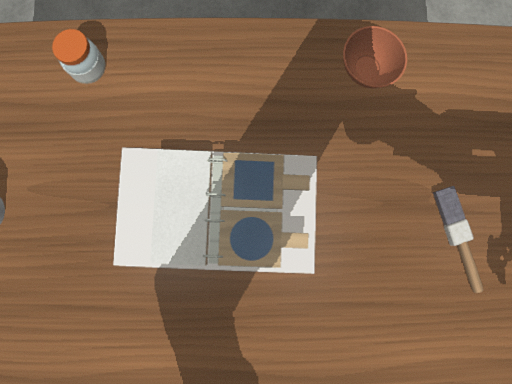

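The top view shows the round sample at about (252,238) with its tab at (299,241). The square sample is at (255,181) with its tab at (297,183), and the rings run along column ~210. Next I'll measure them.

```bash
cat > h.py <<'E'
import cv2,numpy as np
from scipy.spatial.transform import Rotation as R
def ray(ci,uv):
    K=np.array([[ci['fx'],0,ci['cx']],[0,ci['fy'],ci['cy']],[0,0,1]])
    q=cv2.undistortPoints(np.array(uv,float).reshape(-1,1,2),K,ci['distortion']).reshape(-1,2)
    return R.from_rotvec(ci['rotation']).apply(np.c_[q,np.ones(len(q))])
def plane(ci,uv,z):
    d=ray(ci,uv);return ci['xyz']+d*((z-ci['xyz'][2])/d[:,2])[:,None]
def depthpt(ci,uv,D):
    d=ray(ci,uv);f=R.from_rotvec(ci['rotation']).apply([0,0,1])
    z=np.array([D[int(round(v)),int(round(u))] for u,v in uv])
    return ci['xyz']+d*z[:,None]
E
python3 - <<'E'
from bench import arm
from h import *
ci=arm.camera_info("top");p=cv2.imread("pics/top0.png");D=np.load("pics/top0.npy")
hsv=cv2.cvtColor(p,cv2.COLOR_BGR2HSV)
roi=np.zeros(p.shape[:2],np.uint8);roi[150:270,205:316]=255
def comps(m,amin):
    m=cv2.bitwise_and(m,roi)
    c,_=cv2.findContours(m,cv2.RETR_EXTERNAL,cv2.CHAIN_APPROX_NONE)
    return [k for k in c if cv2.contourArea(k)>amin]
for k in comps(cv2.inRange(hsv,(100,80,20),(125,255,255)),300):
    (u,v),(w,h),a=cv2.minAreaRect(k);M=cv2.moments(k);c=(M['m10']/M['m00'],M['m01']/M['m00'])
    print('blue',c,w,h,a,cv2.contourArea(k)/(w*h),plane(ci,[c],47)[0],depthpt(ci,[c],D)[0])
roi[:,:286]=0
for k in comps(cv2.inRange(hsv,(5,70,40),(25,255,255)),80):
    r=cv2.minAreaRect(k);b=cv2.boxPoints(r);P=plane(ci,b,46)
    print('tab',r,'\n',P.round(1),plane(ci,[r[0]],46)[0],depthpt(ci,[r[0]],D)[0])
a=p[140:280,110:325];cv2.imwrite("pics/c0.png",cv2.resize(a,None,fx=3.5,fy=3.5,interpolation=cv2.INTER_CUBIC))
E
```

```text
blue (257.4157787924911, 173.1516996448503) 37.0 37.0 90.0 0.4799123447772096 [635.84029051 -63.70925604  47.        ] [635.86845182 -63.71684661  46.8399332 ]
tab ((296.5, 240.0), (14.0, 21.0), 90.0) 
 [[ 532.7 -111.2   46. ]
 [ 532.3 -147.1   46. ]
 [ 508.6 -146.6   46. ]
 [ 509.  -110.7   46. ]] [ 520.62546623 -128.87689888   46.        ] [ 520.6240123  -128.85102285   46.18196916]
tab ((297.0, 182.0), (14.0, 22.0), 90.0) 
 [[ 632.6 -113.2   46. ]
 [ 632.4 -151.5   46. ]
 [ 607.9 -150.8   46. ]
 [ 608.2 -112.7   46. ]] [ 620.23529403 -131.97939547   46.        ] [ 620.01173505 -131.76497205   47.46149019]
tab ((300.5, 152.5), (5.0, 29.0), 90.0) 
 [[ 676.7 -114.1   46. ]
 [ 676.7 -165.1   46. ]
 [ 667.7 -164.8   46. ]
 [ 667.8 -113.9   46. ]] [ 672.22277962 -139.3994701    46.        ] [ 6.82877628e+02 -1.46740107e+02 -6.02749596e-01]
```

View pics/c0.png

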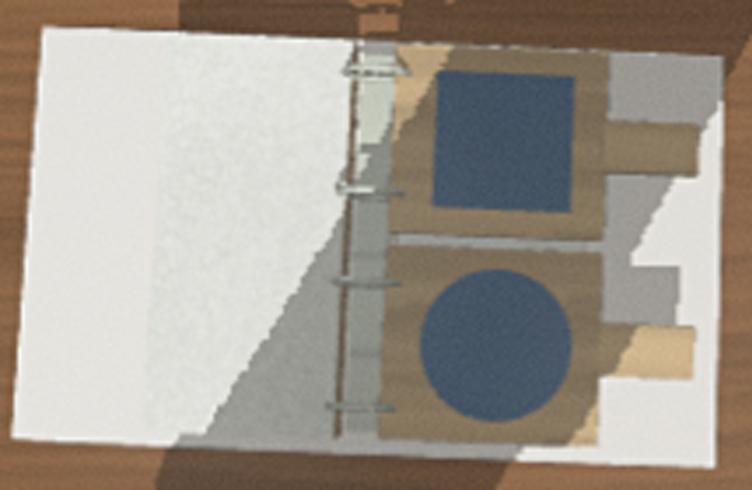

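The crop confirms the round leaf is the nearer one, with its tab end at about (693,352), which is full-image (308,241). The square leaf lies beyond it. I'll refine the axes with a better blue mask.

```bash
python3 - <<'E'
from bench import arm
from h import *
ci=arm.camera_info("top");p=cv2.imread("pics/top0.png").astype(int)
br=p[:,:,0]-p[:,:,2]
m=((br>12)&(p[:,:,2]<110)).astype(np.uint8)*255;m[:150]=0;m[270:]=0;m[:,:220]=0;m[:,290:]=0
m=cv2.morphologyEx(m,cv2.MORPH_OPEN,np.ones((5,5),np.uint8))
C=[]
for k in cv2.findContours(m,0,1)[0]:
    A=cv2.contourArea(k)
    if A<500: continue
    M=cv2.moments(k);c=(M['m10']/M['m00'],M['m01']/M['m00']);P=plane(ci,[c],47)[0]
    _,r=cv2.minEnclosingCircle(k);print(c,A,A/(np.pi*r*r),P);C.append((A/(np.pi*r*r),P))
C.sort(key=lambda t:t[0]);sq,rd=C[0][1],C[1][1]
s=(sq-rd)[:2];L=np.hypot(*s);s/=L;o=np.array([s[1],-s[0]]);o=o if o[1]<0 else -o
print('dist',L,'spine',s,'yaw deg',np.degrees(np.arctan2(-s[1],s[0])) ,'out',o)
# tab end mid and sides, from crop pixels
tp=np.array([[693,325],[693,378],[605,323],[600,378]])/3.5+[110,140]
T=plane(ci,tp,46)[:,:2]-rd[:2]
print('tab corners rel disc: along spine, outward',(np.c_[T@s,T@o]).round(1))
# ring crossing
rg=np.array([[362,282],[360,407],[372,189],[375,70]])/3.5+[110,140]
G=plane(ci,rg,55)[:,:2]-rd[:2];print('rings',(np.c_[G@s,G@o]).round(1))
cv=np.array([[43,28],[13,437],[723,57],[716,466]])/3.5+[110,140]
G=plane(ci,cv,4)[:,:2]-rd[:2];print('covers',(np.c_[G@s,G@o]).round(1))
lf=np.array([[390,245],[378,438],[604,250],[598,444]])/3.5+[110,140]
G=plane(ci,lf,45)[:,:2]-rd[:2];print('leaf',(np.c_[G@s,G@o]).round(1))
E
```

```text
(251.24332487616283, 238.17095566026336) 1379.5 0.9551491058332827 [524.53206311 -51.94210439  47.        ]
(253.407315045719, 179.92566203538772) 1403.5 0.6343551448142788 [624.07608104 -56.67590968  47.        ]
dist 99.65651217063308 spine [ 0.99887118 -0.04750121] yaw deg 2.722643608412891 out [-0.04750121 -0.99887118]
tab corners rel disc: along spine, outward [[ 12.6  96.4]
 [-13.1  97. ]
 [ 12.   53.4]
 [-14.7  51.7]]
rings [[ 26.8 -64.6]
 [-32.5 -62.8]
 [ 71.8 -62. ]
 [130.1 -63.3]]
covers [[ 156.2 -242.3]
 [ -56.8 -242.3]
 [ 155.8  116.6]
 [ -57.8  117.2]]
leaf [[ 45.9 -52.5]
 [-47.3 -54.1]
 [ 47.6  52. ]
 [-46.4  51.9]]
```

```bash
cat >> h.py <<'E'
s=np.array([.99887,-.0475,0]);o=np.array([-.0475,-.99887,0])
hinge=np.array([527.5,11.0,42.])
tab=hinge+145*o-0.5*s
def plan(T,st,label=''):
    Rm=R.from_rotvec(st['eef_rot']).as_matrix();d=Rm.T@(np.array(T)-st['eef_pos'])
    v=Rm.T@s;a=np.degrees(np.arctan2(-v[0],v[1]))   # turn about tool z taking y onto +-s
    a=(a+90)%180-90
    print(label,'target',np.round(T,1),'share',(d/750).round(4),'turn deg',round(a,2),'share',round(a/180,4))
E
python3 - <<'E'
from bench import arm
from h import *
st=arm.read_state();print(tab)
plan([*tab[:2],130],st,'hover')
E
```

```text
[ 520.113065 -133.8124     42.      ]
hover target [ 520.1 -133.8  130. ] share [ 0.5504 -0.3744  0.1348] turn deg -61.96 share -0.3442
```

Request:
drive_tool --deltas '[[[0.55, -0.374, 0.135], -0.344], [[0.55, -0.374, 0.135], -0.344], [[0.55, -0.374, 0.135], -0.344], [[0.55, -0.374, 0.135], -0.344], [[0.55, -0.374, 0.135], -0.344]]' --jaw 1

```text
clock: 0.6
eef_pos: [391.9, -352.0, 181.0]
eef_rot: [-2.595, -1.77, -0.0]
ft_force: [1.5, -0.3, -0.2]
gripper_width: 85.3
grip_force: 0.0
```

```bash
python3 - <<'E'
from bench import arm
from h import *
st=arm.read_state();print(st['clock'],st['eef_pos'],st['gripper_width'])
plan([*tab[:2],130],st,'hover')
E
```

```text
0.6 [ 391.943975   -351.95104728  180.993915  ] 85.30610733710533
hover target [ 520.1 -133.8  130. ] share [0.3331 0.053  0.0681] turn deg -18.68 share -0.1038
```

Request:
drive_tool --deltas '[[[0.333, 0.053, 0.068], -0.104], [[0.333, 0.053, 0.068], -0.104], [[0.333, 0.053, 0.068], -0.104], [[0.333, 0.053, 0.068], -0.104], [[0.333, 0.053, 0.068], -0.104]]'

```text
clock: 1.1
eef_pos: [517.4, -141.3, 131.5]
eef_rot: [-2.279, -2.162, 0.0]
ft_force: [0.7, -0.5, 0.5]
gripper_width: 85.1
grip_force: 0.0
```

```bash
python3 - <<'E'
from bench import arm
from h import *
st=arm.read_state();print(st['clock'],st['eef_pos'],st['qd'].round(3),st['joint_positions'].round(3))
ci=arm.camera_info("wrist");p,d=arm.grab_frame("wrist");cv2.imwrite("pics/w1.png",p);np.save("pics/w1.npy",d);np.save("pics/w1ci.npy",ci,allow_pickle=True)
print(arm.read_state()['eef_pos'])
plan([*tab[:2],130],arm.read_state(),'hover')
E
```

```text
1.1 [ 517.42018445 -141.32314235  131.54763741] [ 0.944  0.279 -0.216 -0.    -0.083  0.935] [-0.475  0.553  1.747 -0.     0.841 -0.423]
[ 519.4575087  -134.51338046  130.2810636 ]
hover target [ 520.1 -133.8  130. ] share [0.001  0.0008 0.0004] turn deg -0.03 share -0.0002
```

View pics/w1.png

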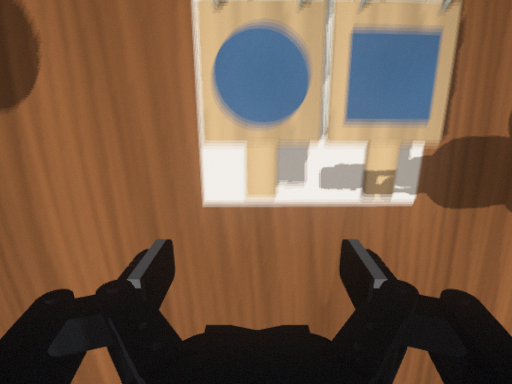

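The wrist view, slightly blurred by motion, shows the round tab at columns 247-277, rows 142-197, centred between the fingers. The square tab is clear on the right. I'll take one still frame to refine the position.

```bash
python3 - <<'E'
from bench import arm
from h import *
st=arm.read_state();ci=arm.camera_info("wrist");p,d=arm.grab_frame("wrist");cv2.imwrite("pics/w2.png",p)
hsv=cv2.cvtColor(p,cv2.COLOR_BGR2HSV)
m=cv2.inRange(hsv,(100,100,60),(125,255,255));
C=[]
for k in cv2.findContours(m,0,1)[0]:
    if cv2.contourArea(k)<2000: continue
    P=plane(ci,k.reshape(-1,2),47)
    r=cv2.minAreaRect(P[:,:2].astype(np.float32));C.append(r);print(r, cv2.contourArea(k))
# tab columns/rows: white/wood along a row & tab end
x,y,w,h=200,120,230,110
row=hsv[165,225:300];print('sat row165',[(225+i,int(v[1])) for i,v in enumerate(row) if i%2==0])
col=hsv[140:210,258:266].mean(1);print('sat col',[(140+i,int(v[1]),int(v[2])) for i,v in enumerate(col) if i%3==0])
plan([*tab[:2],23],arm.read_state(),'grasp')
E
```

```text
((623.544677734375, -55.17304229736328), (66.8869400024414, 66.6317367553711), 87.26966857910156) 7609.0
((523.963134765625, -50.14863586425781), (71.64122009277344, 71.53592681884766), 87.30773162841797) 7303.5
sat row165 [(225, 9), (227, 9), (229, 9), (231, 9), (233, 9), (235, 9), (237, 9), (239, 10), (241, 78), (243, 89), (245, 90), (247, 88), (249, 89), (251, 89), (253, 89), (255, 88), (257, 89), (259, 88), (261, 89), (263, 92), (265, 92), (267, 90), (269, 90), (271, 94), (273, 30), (275, 26), (277, 25), (279, 25), (281, 23), (283, 27), (285, 24), (287, 25), (289, 26), (291, 25), (293, 23), (295, 22), (297, 24), (299, 21)]
sat col [(140, 37, 151), (143, 93, 205), (146, 93, 206), (149, 93, 206), (152, 93, 207), (155, 93, 203), (158, 89, 226), (161, 89, 227), (164, 89, 227), (167, 89, 227), (170, 89, 227), (173, 89, 227), (176, 89, 227), (179, 89, 228), (182, 89, 227), (185, 88, 228), (188, 89, 227), (191, 89, 227), (194, 89, 227), (197, 90, 227), (200, 89, 227), (203, 90, 227), (206, 90, 227), (209, 90, 227)]
grasp target [ 520.1 -133.8   23. ] share [0.0046 0.0032 0.1436] turn deg 0.14 share 0.0008
```

```bash
sed -i 's/527.5,11.0,42/527.2,11.9,42/' h.py; python3 - <<'E'
from bench import arm
from h import *
st=arm.read_state();print(st['clock'],st['eef_pos'],st['eef_rot'],st['qd'].round(4))
plan([*tab[:2],23],st,'grasp')
E
```

```text
1.2 [ 517.79402332 -137.48130916  130.70846652] [-2.26847779e+00 -2.16847971e+00 -6.05637937e-04] [-0.0922 -0.0179  0.0054 -0.0595  0.0072 -0.0576]
grasp target [ 519.8 -132.9   23. ] share [0.0058 0.0027 0.1436] turn deg 0.14 share 0.0008
```

Request:
drive_tool --deltas '[[[0.005, 0.003, 0.03], 0], [[0.005, 0.003, 0.06], 0], [[0.005, 0.003, 0.08], 0], [[0.005, 0.003, 0.08], 0], [[0.005, 0.003, 0.08], 0]]'

```text
clock: 1.7
eef_pos: [519.0, -140.1, 72.1]
eef_rot: [-2.279, -2.162, 0.0]
ft_force: [0.2, -1.7, 0.1]
gripper_width: 85.5
grip_force: 0.0
```

```bash
python3 - <<'E'
from bench import arm
from h import *
st=arm.read_state();print(st['clock'],st['eef_pos'],st['ft_force'],st['qd'].round(4))
plan([*tab[:2],23],st,'grasp')
E
```

```text
1.7 [ 519.01790411 -140.10393706   72.13897245] [ 0.23690394 -1.71888799  0.13929851] [ 0.002  -0.02   -0.0121  0.0021 -0.0031  0.0018]
grasp target [ 519.8 -132.9   23. ] share [0.0096 0.0006 0.0655] turn deg -0.31 share -0.0017
```

Request:
drive_tool --deltas '[[[0.0095, 0.0005, 0.03], -0.0017], [[0.0095, 0.0005, 0.055], -0.0017], [[0.0095, 0.0005, 0.067], -0.0017], [[0.0095, 0.0005, 0.067], -0.0017], [[0.0095, 0.0005, 0.067], -0.0017]]'

```text
clock: 2.2
eef_pos: [520.6, -133.0, 22.7]
eef_rot: [2.272, 2.167, 0.001]
ft_force: [-0.5, 0.0, -0.0]
gripper_width: 85.1
grip_force: 0.0
```

Request:
drive_tool --deltas '[[[0, 0, 0], 0], [[0, 0, 0], 0], [[0, 0, 0], 0], [[0, 0, 0], 0], [[0, 0, 0], 0]]' --jaw -0.2

```text
clock: 2.7
eef_pos: [520.1, -132.5, 22.1]
eef_rot: [2.273, 2.169, 0.0]
ft_force: [0.5, 0.3, -0.3]
gripper_width: 34.3
grip_force: 0.0
```

```bash
python3 - <<'E'
from bench import arm
from h import *
st=arm.read_state();print(st['clock'],st['eef_pos'],st['ft_force'],st['gripper_width'])
p,d=arm.grab_frame("wrist");q,_=arm.grab_frame("side");cv2.imwrite("pics/g1.png",cv2.resize(np.hstack([p,q]),(800,300)))
plan([*tab[:2],22],arm.read_state(),'grasp')
E
```

```text
2.7 [ 520.05663725 -132.48502332   22.07436831] [ 0.49692369  0.28259323 -0.33249495] 34.33413355847845
grasp target [ 519.8 -132.9   22. ] share [-0.0006 -0.0003 -0.0001] turn deg 0.04 share 0.0002
```

View pics/g1.png

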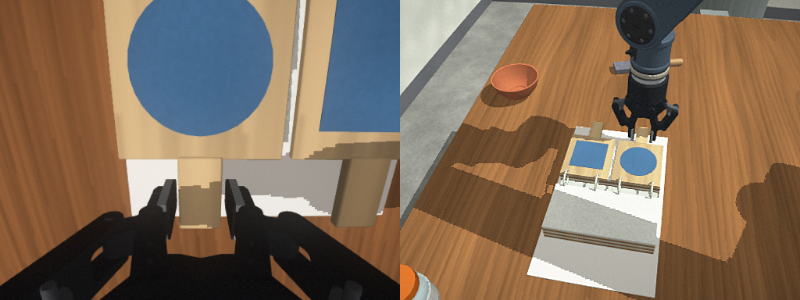

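The tab sits centred between the fingers, in the left half at about (200,190), and the square tab is clear. Now I'll close on it.

Request:
drive_tool --deltas '[[[0, 0, 0], 0], [[0, 0, 0], 0], [[0, 0, 0], 0], [[0, 0, 0], 0]]' --jaw -0.5

```text
clock: 3.2
eef_pos: [519.6, -132.4, 22.0]
eef_rot: [-2.272, -2.168, 0.001]
ft_force: [-1.9, -0.4, 4.6]
gripper_width: 24.9
grip_force: 58.7
```

```bash
python3 - <<'E'
from bench import arm
from h import *
st=arm.read_state();e=st['eef_pos'];print(e,st['ft_force'],st['gripper_width'],st['grip_force'])
Rm=R.from_rotvec(st['eef_rot']).as_matrix();print(Rm.round(3))
z0=e[2];r=np.dot(hinge[:2]-e[:2],-o[:2]);print('r',r)
P0=np.array([-r,0])
for a in range(0,181,9):
    t=np.radians(a);print(a,(r*(1-np.cos(t))/750).round(4),(-r*np.sin(t)/750).round(4))
E
```

```text
[ 519.60125199 -132.38346983   22.03961627] [-1.90892812 -0.40041425  4.55164915] 24.930514212292632 58.74666452407837
[[ 0.047  0.999 -0.001]
 [ 0.999 -0.047  0.   ]
 [ 0.    -0.001 -1.   ]]
r 144.4813700392082
0 0.0 -0.0
9 0.0024 -0.0301
18 0.0094 -0.0595
27 0.021 -0.0875
36 0.0368 -0.1132
45 0.0564 -0.1362
54 0.0794 -0.1559
63 0.1052 -0.1716
72 0.1331 -0.1832
81 0.1625 -0.1903
90 0.1926 -0.1926
99 0.2228 -0.1903
108 0.2522 -0.1832
117 0.2801 -0.1716
126 0.3059 -0.1559
135 0.3289 -0.1362
144 0.3485 -0.1132
153 0.3643 -0.0875
162 0.3759 -0.0595
171 0.3829 -0.0301
180 0.3853 -0.0
```

Request:
drive_tool --deltas '[[[0.0006, 0, -0.015], 0], [[0.0024, 0, -0.03], 0], [[0.0053, 0, -0.045], 0], [[0.0094, 0, -0.0595], 0], [[0.0094, 0, -0.0595], 0]]'

```text
clock: 3.7
eef_pos: [520.0, -124.6, 68.0]
eef_rot: [2.272, 2.17, 0.0]
ft_force: [-1.7, 1.9, -3.8]
gripper_width: 24.7
grip_force: 59.6
```

Request:
drive_tool --deltas '[[[0.0116, 0, -0.028], 0], [[0.0274, 0, -0.0537], 0], [[0.047, 0, -0.0767], 0], [[0.07, 0, -0.0964], 0], [[0.07, 0, -0.0964], 0]]'

```text
clock: 4.2
eef_pos: [522.7, -71.5, 140.2]
eef_rot: [2.27, 2.171, 0.001]
ft_force: [-2.7, 0.8, 0.9]
gripper_width: 24.8
grip_force: 65.5
```

```bash
python3 - <<'E'
from bench import arm
from h import *
st=arm.read_state();e=st['eef_pos'];print(e,st['ft_force'],st['gripper_width'])
u=np.dot(e[:2]-hinge[:2],o[:2]);z=e[2]-22;print('r',np.hypot(u,z),np.degrees(np.arctan2(z,u)),'along',np.dot(e[:2]-hinge[:2],s[:2]))
q,_=arm.grab_frame("side");cv2.imwrite("pics/g2.png",q)
E
```

```text
[522.67729312 -71.51932559 140.22227127] [-2.68688293  0.78572979  0.93026856] 24.822073491096692
r 144.75986563531595 54.75366876356327 along -0.5551782517180659
```

View pics/g2.png

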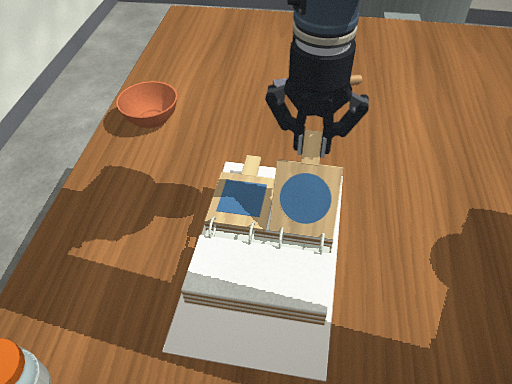

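The round leaf is rising in the grip while the square leaf stays flat. Continuing the turn.

Request:
drive_tool --deltas '[[[0.0258, 0, -0.0157], 0], [[0.0537, 0, -0.0273], 0], [[0.0831, 0, -0.0344], 0], [[0.1132, 0, -0.0367], 0], [[0.1132, 0, -0.0367], 0]]'

```text
clock: 4.75
eef_pos: [526.8, 12.1, 166.7]
eef_rot: [2.27, 2.171, -0.001]
ft_force: [-3.7, -1.7, 5.4]
gripper_width: 24.9
grip_force: 73.7
```

Request:
drive_tool --deltas '[[[0.0302, 0, 0.0023], 0], [[0.0596, 0, 0.0094], 0], [[0.0875, 0, 0.021], 0], [[0.1133, 0, 0.0367], 0], [[0.1133, 0, 0.0367], 0]]'

```text
clock: 5.25
eef_pos: [531.0, 97.3, 138.3]
eef_rot: [-2.271, -2.17, -0.0]
ft_force: [-3.3, 0.8, 5.9]
gripper_width: 24.7
grip_force: 71.8
```

```bash
python3 - <<'E'
from bench import arm
from h import *
st=arm.read_state();e=st['eef_pos'];print(e,st['ft_force'],st['gripper_width'])
u=np.dot(e[:2]-hinge[:2],o[:2]);z=e[2]-22;print('r',np.hypot(u,z),np.degrees(np.arctan2(z,u)),'along',np.dot(e[:2]-hinge[:2],s[:2]))
for a in (135,144,153,162,171,180,183):
    t=np.radians(a);T=hinge+144.5*(np.cos(t)*o)-.5*s;plan([*T[:2],22+144.5*np.sin(t)],st,a)
E
```

```text
[530.96619894  97.30295291 138.28135564] [-3.28145302  0.78407005  5.89896503] 24.7187237944295
r 144.32289274483884 126.32181891080475 along -0.29469712586193825
135 target [531.6 114.  124.2] share [ 0.0222 -0.0002  0.0188] turn deg 0.12 share 0.0007
144 target [532.3 128.7 106.9] share [ 0.0419 -0.0002  0.0418] turn deg 0.12 share 0.0007
153 target [532.8 140.5  87.6] share [ 0.0576 -0.0001  0.0676] turn deg 0.12 share 0.0007
162 target [533.2 149.2  66.7] share [ 0.0692 -0.0001  0.0955] turn deg 0.12 share 0.0007
171 target [533.5 154.5  44.6] share [ 7.620e-02 -1.000e-04  1.249e-01] turn deg 0.12 share 0.0007
180 target [533.6 156.3  22. ] share [ 0.0786 -0.      0.1551] turn deg 0.12 share 0.0007
183 target [533.6 156.1  14.4] share [ 0.0783 -0.      0.1652] turn deg 0.12 share 0.0007
```

Request:
drive_tool --deltas '[[[0.022, 0, 0.019], 0], [[0.042, 0, 0.042], 0], [[0.0576, 0, 0.0676], 0], [[0.0692, 0, 0.0955], 0], [[0.0692, 0, 0.0955], 0]]'

```text
clock: 5.75
eef_pos: [533.5, 148.1, 65.7]
eef_rot: [-2.272, -2.168, 0.001]
ft_force: [-1.6, 0.6, 2.6]
gripper_width: 24.4
grip_force: 80.6
```

Request:
drive_tool --deltas '[[[0.004, 0, 0.0147], 0], [[0.007, 0, 0.0295], 0], [[0.0085, 0, 0.0445], 0], [[0.0094, 0, 0.0585], 0], [[0.0094, 0, 0.0585], 0]]'

```text
clock: 6.25
eef_pos: [533.8, 154.2, 22.3]
eef_rot: [2.273, 2.168, -0.002]
ft_force: [-2.0, -5.7, 2.9]
gripper_width: 25.0
grip_force: 76.3
```

```bash
python3 - <<'E'
from bench import arm
from h import *
st=arm.read_state();e=st['eef_pos'];print(e,st['ft_force'],st['gripper_width'])
u=np.dot(e[:2]-hinge[:2],o[:2]);z=e[2]-22;print('r',np.hypot(u,z),np.degrees(np.arctan2(z,u)))
q,_=arm.grab_frame("side");p,_=arm.grab_frame("wrist");cv2.imwrite("pics/g3.png",cv2.resize(np.hstack([p,q]),(800,300)))
E
```

```text
[533.75481516 154.24621499  22.31721031] [-1.97097743 -5.70997498  2.93067601] 24.95834373282554
r 142.4970705575276 179.8724547317785
```

View pics/g3.png

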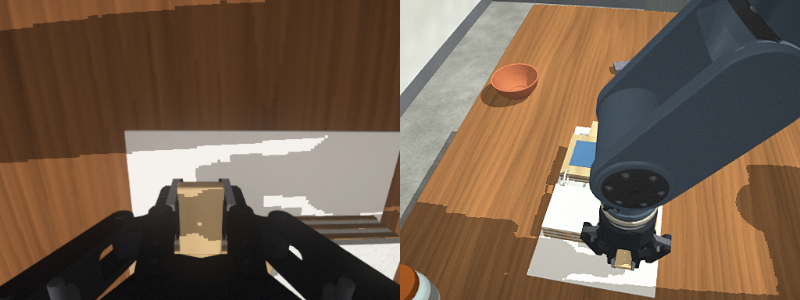

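The tab is held at the far side, with the gripper centred on it at about (200,215) in the left half and the leaf down near the cover. I'll press lightly, then open.

Request:
drive_tool --deltas '[[[0, 0, 0.003], 0], [[0, 0, 0.003], 0], [[0, 0, 0.003], 0]]'

```text
clock: 6.65
eef_pos: [533.8, 154.3, 21.4]
eef_rot: [2.273, 2.168, -0.001]
ft_force: [-1.4, -6.0, 4.5]
gripper_width: 24.5
grip_force: 76.3
```

Request:
drive_tool --deltas '[[[0, 0, 0], 0], [[0, 0, 0], 0], [[0, 0, 0], 0], [[0, 0, 0], 0]]' --jaw 0

```text
clock: 7.05
eef_pos: [533.9, 155.9, 21.1]
eef_rot: [2.273, 2.168, 0.001]
ft_force: [-0.1, 0.4, 0.3]
gripper_width: 42.7
grip_force: 0.0
```

Request:
drive_tool --deltas '[[[0, 0, -0.03], 0], [[0, 0, -0.07], 0], [[0, 0, -0.13], 0], [[0, 0, -0.19], 0], [[0, 0, -0.25], 0]]'

```text
clock: 7.55
eef_pos: [533.1, 155.8, 210.2]
eef_rot: [-2.272, -2.169, 0.0]
ft_force: [0.4, 0.7, 0.1]
gripper_width: 42.9
grip_force: 0.0
```

Request:
drive_tool --deltas '[[[0.06, 0, 0], 0], [[0.12, 0, 0], 0], [[0.18, 0, 0], 0], [[0.18, 0, 0], 0], [[0.18, 0, 0], 0]]'

```text
clock: 8.05
eef_pos: [539.2, 291.5, 208.2]
eef_rot: [-2.27, -2.172, 0.001]
ft_force: [0.8, 0.3, -0.8]
gripper_width: 42.6
grip_force: 0.0
```

```bash
python3 - <<'E'
from bench import arm
from h import *
st=arm.read_state();print(st['clock'],st['eef_pos'],st['ft_force'],st['gripper_width'])
q,_=arm.grab_frame("side");p,D=arm.grab_frame("top");cv2.imwrite("pics/g4.png",cv2.resize(np.hstack([p,q]),(800,300)))
E
```

```text
8.05 [539.18944009 291.47087097 208.21653533] [ 0.81768215  0.30606888 -0.83400495] 42.56594708050453
```

View pics/g4.png

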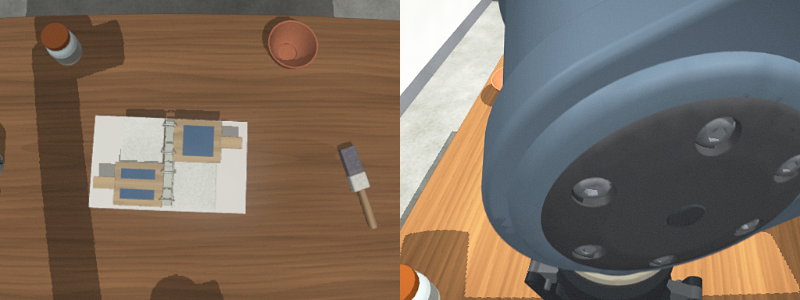

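The top view shows the round leaf flat on the far side at about (140,185), back up with both strips showing. The square leaf hasn't moved, at (198,140), and the arm is clear. Handing in.

```bash
python3 -c "
from bench import arm
print(arm.hand_in())"
```

```text
the job is handed in; nothing more can be done
None
```

The round-sample leaf was turned over the rings and laid flat back-up on the far side, the square-sample leaf stayed where it was, and the job was handed in after about 8 s on the robot clock (no verdict was returned).

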